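# Bin the snapped bag clip and hold the tilt-out bin open

## Task

One of the four white bag clips on the wooden board has snapped and is much shorter than the others: drop it into the grey tilt-out bin through its half-open mouth, leaving the three whole clips where they lie. Then take the bin's front by its top edge, tip it out until the front leans 45 degrees from upright, and keep holding it steady there so that I can scrape the plates; the spring would pull it back, so finish while still holding it. Leave everything else on the worktop undisturbed.

Things in the scene. Friction and masses are not known exactly. Their poses are not given: they have to be found in the camera images.
- bin (a joint): lean of the bin's front panel from upright, rad: 0 = shut (upright), grows as its top tips out, away from the cabinet; end stop at 1.05. It rests half open at about 0.34 to 0.42. A spring (3.5 N m/rad) draws it back to about 0.4 when let go; at 45 degrees (0.785) it pulls back with about 5 N at the top edge.
- bin_rim (a point): middle of the top edge of the bin's grey front panel, at mid-thickness. Panel 12 mm thick, 254 wide, 230 high. Turns with the bin: z up along the panel, -x its outward normal, y along the edge. Behind the panel is the open bucket, 220 wide, 160 deep; its side walls meet the panel 110 mm either side of the middle, from 20 mm below the edge.
- bin_hinge (a point): middle of the hinge line along the bottom of the panel, fixed to the cabinet, 20 mm above the worktop. Its y runs along the hinge, z up, -x points horizontally the way the panel tips out. With lean q the rim is at hinge + 230 mm * (sin q along -x, cos q along z).
- bin_in (a point): centre of the bucket's inner floor, turning with the bin (x back towards the cabinet, z up along the panel); inner space 154 mm in x, 208 mm in y.
- cabinet: fixed wooden cabinet, with the bin as its moving part: 254 wide, 270 high, 200 deep, closed on top, its front 10 mm behind the hinge line. Origin under the hinge line, on the worktop; -x is its front. The bin's mouth is the gap between the top board's front edge (270 mm up) and the panel's top edge: about 80 mm wide at rest, 210 mm along the edge.
- board: fixed wooden board 240 (x) by 280 (y), 12 mm thick, origin at the centre of its underside; the clips lie on it in a two by two layout, in any order.
- clip_snapped: the snapped white bag clip: the same 14 wide, 14 high bar but only about 62 mm long, with the hinge knuckle (18 diameter) at its -x end and a broken +x end without cross-head. Origin: centre of its underside, midway along; long axis is its x. 14 g
- clip_a: whole white plastic bag clip lying flat on the board: a straight bar 14 wide and 14 high, 100 mm long overall, with a round hinge knuckle (18 diameter) at its -x end and a 24 mm wide cross-head at its +x end. Origin: centre of its underside, midway along; long axis is its x, up is z. Stays on the board. 22 g
- clip_b: whole white plastic bag clip lying flat on the board: a straight bar 14 wide and 14 high, 100 mm long overall, with a round hinge knuckle (18 diameter) at its -x end and a 24 mm wide cross-head at its +x end. Origin: centre of its underside, midway along; long axis is its x, up is z. Stays on the board. 22 g
- clip_c: whole white plastic bag clip lying flat on the board: a straight bar 14 wide and 14 high, 100 mm long overall, with a round hinge knuckle (18 diameter) at its -x end and a 24 mm wide cross-head at its +x end. Origin: centre of its underside, midway along; long axis is its x, up is z. Stays on the board. 22 g
- plates: stack of green toddler plates, 160 diameter, 46 high; bystander, origin centre of underside
- bowl: steel bowl, 130 diameter, 60 high; bystander
- mug: white ceramic mug, 80 diameter, 92 high, handle at its +y; bystander
- snackbox: blue plastic snack box with clip lid, 158 x 121 x 62; bystander
- jar: amber glass jar with steel cap, 68 diameter, 110 high; bystander
- canister: white canister, 76 diameter, 120 high; bystander
There are look-alikes about, which are no part of the job. Leave any pink or red look-alike of the clip_snapped alone.

How it is judged:
On the way, in this order (a step that is already met when the one before it is completed fails the run):
1. the snapped clip lies in the bin, let go (x of clip_snapped in the frame of bin_in between -0.09 and 0.085 m and y of clip_snapped in the frame of bin_in between -0.11 and 0.11 m and z of clip_snapped in the frame of bin_in between -0.01 and 0.13 m and contact force between the fingers and clip_snapped below 0.1 N), for 0.3 s.
2. the bin's front is held by the fingers, leaning 40 to 50 degrees (value of joint bin between 0.698 and 0.873 rad and contact force between the fingers and cabinet above 1 N), for 0.5 s.
At the end, for the whole second after the job is handed in: The snapped clip lies inside the bin, not touched by the fingers; the three whole clips are within 30 mm of where they lay; the bin's front leans 45 degrees (within 5) from upright, still (under 0.05 rad/s), held there by the fingers (more than 1 N) through the last second (all of step 1 and all of step 2 and velocity of joint bin between -0.05 and 0.05 rad/s and distance of each of clip_a, clip_b, clip_c from where it was at the start of the episode below 0.03 m); the arm keeps its last pose, push and grip.
It fails at once if a whole clip was moved by more than 30 mm (distance of any of clip_a, clip_b, clip_c from where it was at the start of the episode above 0.03 m).
It fails at once if a bystander was moved by more than 30 mm or tipped over (distance of any of plates, bowl, mug, snackbox, jar, canister from where it was at the start of the episode above 0.03 m or angle between any of plates, bowl, mug, snackbox, jar, canister's own z axis and vertical above 0.5 rad).
It also fails if it takes over 45 s, if anything falls off the work surface, if the arm or the gripper's body presses on something with over 40 N, if the wrist force passes 120 N, or if a joint passes its speed limit or range.

## Robot

A 6-joint arm with a two-finger parallel gripper is mounted at the origin on the work surface. World frame = base frame: x ahead of the robot, y to its left, z up, the work surface at z = 0. Lengths are in m, angles in rad, forces in N, time in s.
With the tool pointing down it reaches from about 0.25 to 0.725 m from the base axis. Payload 9.7 kg.
Tool frame: the origin (TCP) lies between the finger pads; the fingertips stand 17 mm ahead of it and the grasp point (between the pads) lies 2 mm behind it; z points along the fingers, y is the line along which they close (so a half turn about z gives the same grasp; the last joint's range is limited). The gripper opens to 85 mm and grips with 20 to 120 N. Pads are 22 mm wide; open, the fingers measure 114 mm over their backs; the gripper's body (76 mm by 85 mm) begins 54 mm behind the grasp point. The pads swing forward as they close: fully open they stand 13 mm farther back than shut.
Start: joints at [1.219, 0.087, 0.176, 1.66, 0, 1.571], TCP at [0.19, 0.516, 0.248] pointing down, gripper open.
Joint ranges: [-3.13, 3.13], [-0.85, 1.81], [-1.15, 1.24], [-2.2, 2.28], [-1.44, 1.52], [-3.14, 3.14]. Speed limits (rad/s): [2.22, 2.22, 2.57, 3.14, 3.14, 3.14].

## Interface

Orientations are given as a unit quaternion [w, x, y, z].
In Python, from plant import arm gives the robot as it stands. Calls block until the motion is done:
- arm.movep(position, orientation): joint-space move of the TCP to a pose.
- arm.move_linear(position, rotation=None, vel=0.15, f_stop=None): straight line of the TCP; rotation=None keeps the orientation; vel is the mean speed in m/s. With f_stop (N) it stops when the force on the tool has changed by that much, and returns True; else False.
- arm.movej(angles): joint-space move.
- arm.gripper_to(opening): finger opening in m; the grip force is fixed at half the most; returns when the fingers have stopped.
- arm.wait(seconds).
- arm.inverse_kinematics(position, orientation): joint angles nearest the present ones, or None.
- arm.read_state(): the state.
- arm.camera(name): name is "scene" or "top" or "wrist"; returns a dict with "img" (420x560x3 uint8, blue, green, red), "fx", "fy", "cx", "cy" (pixels), "D" ([k1, k2, p1, p2, k3] as OpenCV has them; the pictures are not rectified), "pose" (4x4, takes a point from camera to world coordinates); the wrist camera has in their place "tool_from_camera" (4x4, takes a point from camera to tool coordinates, whose origin is the TCP and whose axes are the flange's). Camera axes: x right, y up, looking along -z (the intrinsics and any distortion apply to the point x, -y, -z); pixel columns grow to the right and rows downward; lengths in m; the calibration is good to about 2 mm. A picture is of the moment at which its call begins: read the wrist's pose just before it. There is no depth.
A pose or a line that the arm cannot do raises arm.IKError and nothing moves.
- arm.sign_off(): hands the job in; it is judged then, once.
Trained networks look in the newest picture that a camera, given by its name, has taken for a name from the list of things; names that differ only in an ending like _2 or _b are one class to them, and where a whole thing is asked for, a point or a joint stands for the part that bears it (a point fixed in the world has none). Each returns a list of dicts, best first, with "score" (0 to 1); they miss things now and then, are a little off and sometimes report something else, mostly with a low value. They report only what shows in the picture. A call takes as long as a camera call. They do not tell look-alikes from the thing itself.
- arm.spot_in(camera, thing): "xy" ([column, row] in pixels, amid what is visible of it).
- arm.regions_of(camera, thing): "mask" (420x560 bool, what is visible of it) and "xy" ([column, row] in pixels, amid what is visible of it).
- arm.landmark_of(camera, thing): "xy" ([column, row] in pixels: a listed point, or the origin of a listed thing).
The state is a dict: "time": time; "joints": joint angles; "joint_velocities": joint speeds; "joint_efforts": joint torques, N m; "tool_pos": TCP position; "orientation": TCP orientation; "wrist_force": force on the tool from outside, world axes, zero at the start; "moment": the same for the moment, N m; "width": finger opening in m; "gripper_force": force on a finger pad.
Only numpy, scipy, OpenCV 4.12 (cv2) and the standard library are available. Lean on these libraries where they do the work, as an engineer would, in place of code of your own. Each camera call takes 0.05 s, during which the arm holds its last target. There are 200 camera calls.

## Working session

There is one attempt and no reset: what is moved stays moved. The work goes in short steps, each a Python script; the robot and the scene stay as the last script left them, time stands still between calls to the robot, and variables do not carry over. Pictures are saved under pics/ and viewed, at most 10 in all, crops included, and the job is handed in when it is done.

```bash
mkdir -p pics; ls; cat > h.py <<'E'
import numpy as np, cv2
from plant import arm
from scipy.spatial.transform import Rotation as R
def cam(n):
    s=arm.read_state(); c=arm.camera(n)
    if 'pose' in c: c['T']=np.array(c['pose'])
    else:
        T=np.eye(4); q=s['orientation']; T[:3,:3]=R.from_quat([q[1],q[2],q[3],q[0]]).as_matrix(); T[:3,3]=s['tool_pos']
        c['T']=T@np.array(c['tool_from_camera'])
    c['K']=np.array([[c['fx'],0,c['cx']],[0,c['fy'],c['cy']],[0,0,1.]]); c['D']=np.array(c['D'],float)
    return c
def ray(c,xy):
    u=cv2.undistortPoints(np.array([[xy]],float),c['K'],c['D'])[0,0]
    return c['T'][:3,3], c['T'][:3,:3]@np.array([u[0],-u[1],-1.])
def atz(c,xy,z):
    o,d=ray(c,xy); return o+d*(z-o[2])/d[2]
def tri(rs):
    A=np.zeros((3,3));b=np.zeros(3)
    for o,d in rs:
        d=d/np.linalg.norm(d);P=np.eye(3)-np.outer(d,d);A+=P;b+=P@o
    p=np.linalg.solve(A,b)
    return p,[float(np.linalg.norm(np.cross(p-o,d/np.linalg.norm(d)))) for o,d in rs]
def proj(c,p):
    q=c['T'][:3,:3].T@(np.array(p)-c['T'][:3,3]); q=np.array([q[0],-q[1],-q[2]])
    return cv2.projectPoints(q.reshape(1,1,3),np.zeros(3),np.zeros(3),c['K'],c['D'])[0][0,0]
def quat(Rm):
    q=R.from_matrix(Rm).as_quat(); return [q[3],q[0],q[1],q[2]]
E
python3 - <<'E'
from h import *
np.set_printoptions(precision=4,suppress=True)
cs={}
for n in ['scene','top']:
    c=cs[n]=cam(n); cv2.imwrite(f'pics/{n}0.png',c['img'])
    print(n,c['T'][:3,3])
    for t in ['bin_rim','bin_hinge','bin_in','cabinet','board']:
        print(t,[(np.round(d['xy'],1).tolist(),round(d['score'],2)) for d in arm.landmark_of(n,t)][:3])
    for t in ['clip_snapped','clip_a']:
        print(t,[(np.round(d['xy'],1).tolist(),round(d['score'],2),int(d['mask'].sum())) for d in arm.regions_of(n,t)])
s=arm.read_state();print(s['time'],s['tool_pos'],s['orientation'])
E
```

```text
pics
scene [ 1.3381 -0.6831  0.9134]
bin_rim [([174.3, 265.8], 0.97)]
bin_hinge [([157.6, 330.9], 0.6)]
bin_in [([122.5, 319.4], 0.64), ([296.6, 250.3], 0.19)]
cabinet [([153.5, 336.1], 0.92)]
board [([327.2, 253.5], 0.82)]
clip_snapped [([278.1, 299.1], 0.75, 148), ([303.5, 337.8], 0.69, 2278), ([332.0, 267.6], 0.61, 149), ([249.8, 284.3], 0.56, 123), ([228.8, 257.1], 0.44, 142), ([95.6, 289.5], 0.2, 23049)]
clip_a [([294.0, 248.6], 0.73, 240), ([322.5, 229.2], 0.68, 183), ([276.5, 205.7], 0.65, 1003), ([353.6, 240.6], 0.55, 281)]
top [0.3527 0.0664 1.1931]
bin_rim [([425.4, 198.2], 0.8)]
bin_hinge [([420.4, 237.4], 0.97), ([340.4, 157.8], 0.17)]
bin_in [([445.3, 252.4], 0.95)]
cabinet [([416.4, 234.2], 0.82)]
board [([250.0, 214.4], 0.93)]
clip_snapped [([316.6, 201.8], 0.69, 72), ([319.2, 275.2], 0.62, 93), ([326.1, 230.2], 0.58, 102), ([206.6, 154.4], 0.51, 103)]
clip_a [([143.9, 222.1], 0.74, 2256), ([225.2, 207.4], 0.61, 188), ([228.8, 239.9], 0.59, 178), ([273.2, 237.4], 0.57, 213)]
0.8 [0.1895 0.5163 0.2483] [-0.      0.175   0.9846  0.    ]
```

View pics/scene0.png

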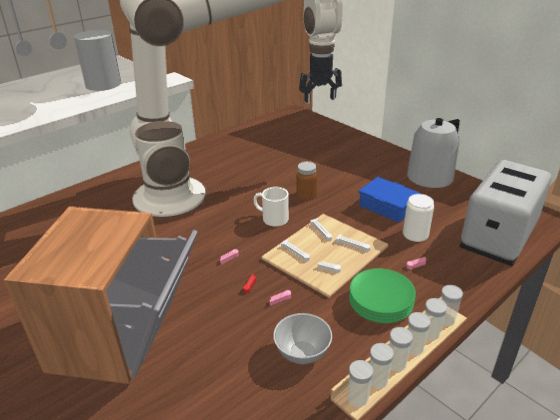

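View pics/top0.png

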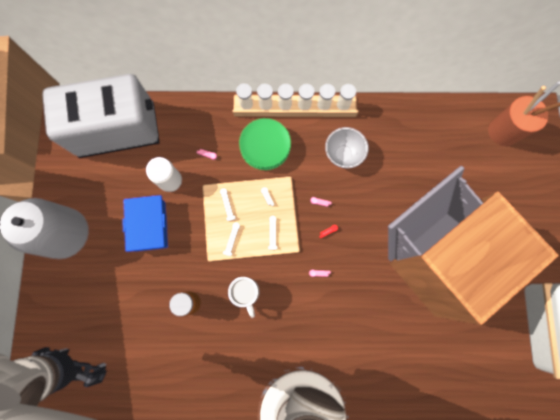

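The pictures show the board at top (250,218). The snapped clip is on it at top (267,197), scene (329,267). The whole clips are at top (229,205), (232,239) and (273,233). The bin opens up-left, with its rim near top (425,198); pink and red look-alikes lie off the board.

```bash
python3 - <<'E'
from h import *
np.set_printoptions(precision=4,suppress=True)
S=cam('scene');T=cam('top')
for n,a,b in [('rim',(174.3,265.8),(425.4,198.2)),('hinge',(157.6,330.9),(420.4,237.4)),('bin_in',(122.5,319.4),(445.3,252.4)),('cab',(153.5,336.1),(416.4,234.2)),('snap',(329.5,267.5),(267,197)),('board',(327.2,253.5),(250,214.4))]:
    print(n,*tri([ray(S,a),ray(T,b)]))
# cabinet top board front edge corners / rim corners in top picture
for n,p,z in [('rimL',(462,171),.235),('rimR',(391,238),.235),('topA',(499,194),.27),('topB',(555,255),.27),('topC',(483,321),.27),('topD',(424,257),.27)]:
    print(n,atz(T,p,z))
def snap(c,guess):
    g=cv2.cvtColor(c['img'],cv2.COLOR_BGR2HSV)
    m=((g[...,1]<60)&(g[...,2]>150)).astype(np.uint8)
    n,l,st,ce=cv2.connectedComponentsWithStats(m)
    for i in range(1,n):
        if 15<st[i,4]<4000: yield ce[i],st[i,4],cv2.minAreaRect(np.argwhere(l==i)[:,::-1].astype(np.float32))
for ce,a,r in snap(T,0):
    w=atz(T,ce,.026)
    if .25<w[0]<.6 and abs(w[1])<.35: print(ce,a,r[1],r[2],w)
# go above the clip
p,_=tri([ray(S,(329.5,267.5)),ray(T,(267,197))])
q=quat(np.diag([1,-1,-1.])@np.eye(3))
print(arm.inverse_kinematics([p[0]-.06,p[1],.24],q))
arm.movep([p[0]-.06,p[1],.24],q)
c=cam('wrist');cv2.imwrite('pics/w0.png',c['img']);print(proj(c,p),c['T'])
s=arm.read_state();print(s['time'],s['tool_pos'],s['joints'])
for t in ['clip_snapped','clip_a']:
    print(t,[(np.round(d['xy'],1).tolist(),round(d['score'],2),int(d['mask'].sum())) for d in arm.regions_of('wrist',t)])
E
```

```text
rim [ 0.5783 -0.307   0.2279] [0.0016358477967899803, 0.0016358477967898576]
hinge [ 0.5104 -0.3555  0.0175] [0.00907328538518835, 0.009073285385188472]
bin_in [ 0.4612 -0.4106  0.0575] [0.008763213671686776, 0.008763213671686794]
cab [ 0.5158 -0.3582  0.0055] [0.0024237474984920523, 0.0024237474984919734]
snap [0.6316 0.1078 0.0135] [0.0017973105680830156, 0.0017973105680829334]
board [0.577  0.1594 0.0016] [2.9855865826034632e-05, 2.985586582605397e-05]
rimL [ 0.6496 -0.4011  0.235 ]
rimR [ 0.4754 -0.2108  0.235 ]
topA [ 0.5807 -0.4693  0.27  ]
topB [ 0.4329 -0.5859  0.27  ]
topC [ 0.2803 -0.4021  0.27  ]
topD [ 0.426  -0.2767  0.27  ]
[264.7991 237.359 ] 468 (29.82392692565918, 44.82014083862305) 51.8427734375 [0.5018 0.1112 0.026 ]
[225.2755 240.4881] 461 (26.510587692260742, 35.988460540771484) 15.945395469665527 [0.4917 0.2306 0.026 ]
[400.7647 230.7647] 17 (6.40000057220459, 2.6000001430511475) 36.869895935058594 [ 0.5244 -0.302   0.026 ]
[289.8125 233.5625] 16 (1.0, 9.0) 90.0 [0.5139 0.0354 0.026 ]
[411.8533 244.8667] 75 (25.489330291748047, 2.928561210632324) 49.39870071411133 [ 0.4816 -0.3331  0.026 ]
[287.3902 238.9512] 41 (14.0, 2.0) 0.0 [0.4974 0.0427 0.026 ]
[317.7347 272.8163] 49 (15.0, 3.0) 0.0 [ 0.3964 -0.0479  0.026 ]
[243.3661 293.137 ] 825 (30.59282875061035, 37.7498664855957) 10.784297943115234 [0.336  0.1722 0.026 ]
[ 0.1864  0.1613  0.2417  1.6512  0.     -2.9552]
[273.4664 105.7663] [[ 0.0011  0.9509  0.3096  0.6497]
 [-1.      0.0005  0.002   0.1073]
 [ 0.0017 -0.3096  0.9509  0.3657]
 [ 0.      0.      0.      1.    ]]
4.7 [0.5716 0.108  0.24  ] [ 0.1868  0.1613  0.2417  1.6512  0.     -2.9549]
clip_snapped [([458.5, 211.8], 0.96, 1125), ([443.4, 122.2], 0.92, 1013), ([139.7, 131.9], 0.37, 2173)]
clip_a [([293.4, 227.5], 0.74, 1592), ([173.6, 236.3], 0.62, 1402), ([142.4, 132.1], 0.58, 2118)]
```

View pics/w0.png

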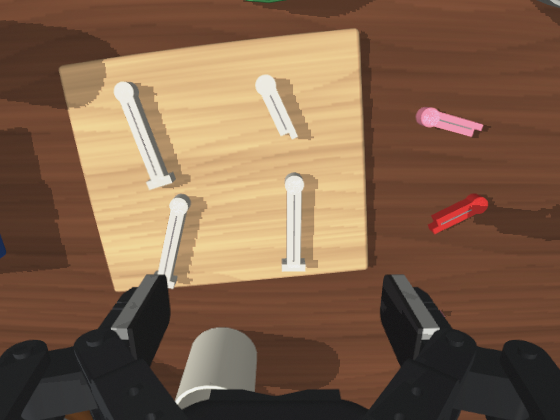

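The wrist view shows the snapped clip with its knuckle at (265,85) and broken end at (290,134). The three whole clips are well clear of it.

```bash
cat >> h.py <<'E'
def clip_ends(c,near):
    g=cv2.cvtColor(c['img'],cv2.COLOR_BGR2HSV)
    m=((g[...,1]<45)&(g[...,2]>140)).astype(np.uint8)
    m=cv2.morphologyEx(m,cv2.MORPH_CLOSE,np.ones((5,5)))
    n,l,st,ce=cv2.connectedComponentsWithStats(m)
    i=min((i for i in range(1,n) if st[i,4]>200),key=lambda i:np.linalg.norm(ce[i]-near))
    P=np.argwhere(l==i)[:,::-1].astype(float); mu=P.mean(0); d=np.linalg.svd(P-mu,full_matrices=False)[2][0]
    if d[1]<0:d=-d
    t=(P-mu)@d
    return [mu,mu+d*t.min(),mu+d*t.max()],st[i,4]
E
python3 - <<'E'
from h import *
np.set_printoptions(precision=4,suppress=True)
p0=np.array([.6316,.1078,.0135]); q=quat(np.diag([1,-1,-1.]))
views=[]
def look():
    c=cam('wrist'); e,a=clip_ends(c,proj(c,[.632,.107,.026])); print(a,np.array(e)); views.append((c,e)); return c
look()
arm.movep([.55,.19,.24],q); cv2.imwrite('pics/w1.png',look()['img'])
for k in range(3): print(tri([ray(c,e[k]) for c,e in views]), *[atz(c,e[k],.026) for c,e in views])
# IK study for the rim
n=np.array([.77,.638,0]);n/=np.linalg.norm(n); y=np.array([n[1],-n[0],0]); H=np.array([.514,-.357,.02])
for t in [-.08,-.04,0]:
  for dl in [0,-.2,-.4]:
    for sg in (1,-1):
      o=[]
      for L in np.linspace(.38,.8,5):
        a=L+dl; up=np.sin(a)*n+np.cos(a)*np.array([0,0,1]); z=-up
        rim=H+.23*(np.sin(L)*n+np.cos(L)*np.array([0,0,1]))+t*y
        ty=sg*np.cross(y,up); ty/=np.linalg.norm(ty); tx=np.cross(ty,z)
        o.append(arm.inverse_kinematics((rim+.0*up).tolist(),quat(np.stack([tx,ty,z],1))) is not None)
      print(t,dl,sg,o)
E
```

```text
1069 [[274.6286 104.8213]
 [260.4994  75.7288]
 [291.1732 138.8872]]
1294 [[368.4977  80.9359]
 [355.8276  50.3126]
 [382.9434 115.8509]]
(array([0.6327, 0.1067, 0.0219]), [0.00018735514137275755, 0.00018735514137297412]) [0.6331 0.1067 0.026 ] [0.6325 0.1076 0.026 ]
(array([0.6581, 0.1192, 0.0212]), [0.00010777399899325976, 0.00010777399899325872]) [0.6579 0.119  0.026 ] [0.6578 0.1202 0.026 ]
(array([0.6023, 0.0915, 0.0227]), [0.0001275803970833947, 0.000127580397083277]) [0.6029 0.0916 0.026 ] [0.6024 0.0924 0.026 ]
-0.08 0 1 [True, True, True, True, True]
-0.08 0 -1 [True, True, True, True, True]
-0.08 -0.2 1 [True, True, True, True, True]
-0.08 -0.2 -1 [True, True, True, True, True]
-0.08 -0.4 1 [True, True, True, True, True]
-0.08 -0.4 -1 [True, True, True, True, True]
-0.04 0 1 [True, True, True, True, True]
-0.04 0 -1 [True, True, True, True, True]
-0.04 -0.2 1 [True, True, True, True, True]
-0.04 -0.2 -1 [True, True, True, True, True]
-0.04 -0.4 1 [True, True, True, True, True]
-0.04 -0.4 -1 [True, True, True, True, True]
0 0 1 [True, True, True, True, False]
0 0 -1 [True, True, True, True, False]
0 -0.2 1 [True, True, True, True, True]
0 -0.2 -1 [True, True, True, True, True]
0 -0.4 1 [True, True, True, True, True]
0 -0.4 -1 [True, True, True, True, True]
```

```bash
python3 - <<'E'
from h import *
np.set_printoptions(precision=4,suppress=True)
a=np.array([.0558,.0277,0]);a/=np.linalg.norm(a); z=np.array([0,0,-1.])
q=quat(np.stack([a,np.cross(z,a),z],1)); p=np.array([.6305,.1055,0])
arm.gripper_to(.05)
arm.movep((p+[0,0,.12]).tolist(),q)
print(arm.move_linear((p+[0,0,.033]).tolist(),vel=.12,f_stop=8), arm.read_state()['tool_pos'])
arm.gripper_to(0.0)
s=arm.read_state();print(s['width'],s['gripper_force'],s['time'])
arm.move_linear((p+[0,0,.3]).tolist(),vel=.25)
s=arm.read_state();print(s['width'],s['gripper_force'],s['time'],s['joints'])
# view the bin from the wrist at two places, clip in hand
n=np.array([.77,.638,0]);n/=np.linalg.norm(n); y=np.array([n[1],-n[0],0]); H=np.array([.514,-.357,.02])
for k,(off,t) in enumerate([(.0,-.12),(.0,-.02)]):
  for xx in (y,-y):
    qq=quat(np.stack([xx,np.cross(z,xx),z],1)); pos=(H+off*n+t*y+[0,0,.36]).tolist()
    j=arm.inverse_kinematics(pos,qq); print(k,j)
E
```

```text
False [0.631  0.1056 0.0339]
0.012244492025762525 60.165613889694214 11.725
0.011956498417704452 59.42961037158966 12.9417 [ 0.1658  0.3494  0.5852  1.8084 -0.      2.8466]
0 [-0.544   0.0886  0.4429  1.9251  0.     -2.8067]
0 [-0.544   0.0886  0.4429  1.9251  0.      0.3349]
1 [-0.5982  0.3499  0.755   1.9759  0.     -2.8609]
1 [-0.5982  0.3499  0.755   1.9759  0.      0.2807]
```

```bash
python3 - <<'E'
from h import *
np.set_printoptions(precision=4,suppress=True)
z=np.array([0,0,-1.])
n=np.array([.77,.638,0]);n/=np.linalg.norm(n); y=np.array([n[1],-n[0],0]); H=np.array([.514,-.357,.02])
xx=-y; q=quat(np.stack([xx,np.cross(z,xx),z],1))
V={k:[] for k in ['bin_rim','bin_hinge','cabinet','bin_in']}
for k,(off,t,h) in enumerate([(.06,-.03,.44),(.0,-.03,.40)]):
    arm.movep((H+off*n+t*y+[0,0,h-.02]).tolist(),q)
    c=cam('wrist'); cv2.imwrite(f'pics/b{k}.png',c['img'])
    for l in V:
        d=arm.landmark_of('wrist',l)
        if d: print(k,l,d[0]['xy'],d[0]['score']); V[l].append(ray(c,d[0]['xy']))
    print('pred rim',proj(c,H+.23*np.sin(.37)*n+[0,0,.23*np.cos(.37)]), 'rim ends',[proj(c,H+.23*np.sin(.37)*n+[0,0,.23*np.cos(.37)]+s*.127*y) for s in(-1,1)])
for m in('scene','top'):
    c=cam(m)
    for l in V:
        for d in arm.landmark_of(m,l)[:1]:
            if d['score']>.5: V[l].append(ray(c,d['xy']))
for l in V:
    if len(V[l])>1: print(l,len(V[l]),*tri(V[l]))
print(arm.read_state()['time'],arm.read_state()['width'])
E
```

```text
0 bin_rim [303.9, 207.4] 0.87
0 bin_hinge [232.8, 165.1] 0.9
0 cabinet [234.2, 166.6] 0.93
0 bin_in [179.5, 170.1] 0.7
pred rim [300.8978 207.2423] rim ends [array([303.9859,  63.9957]), array([297.9309, 321.8841])]
1 bin_hinge [274.4, 168.8] 0.63
1 cabinet [275.4, 166.3] 0.61
1 bin_in [378.2, 225.5] 0.6
pred rim [375.5743 222.099 ] rim ends [array([388.4809,  62.5724]), array([363.1935, 345.8668])]
bin_rim 3 [ 0.584 -0.306  0.231] [0.003939119413185109, 0.0036958600420139635, 0.0044342764961614]
bin_hinge 4 [ 0.5146 -0.3609  0.0225] [0.0021019597194902383, 0.0020172035364677686, 0.001258351552407948, 0.0034023424832085075]
cabinet 4 [ 0.5177 -0.3617  0.0086] [0.004802777823234424, 0.005117340737496247, 0.0016388066812056666, 0.0029837795322650083]
bin_in 4 [ 0.5143 -0.3683  0.1598] [0.04932387327765, 0.11060203783972118, 0.06594364450878884, 0.053742079667278474]
16.5583 0.011835875009400207
```

View pics/b0.png

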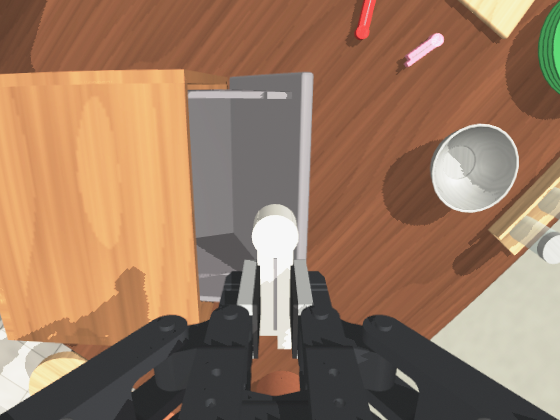

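View pics/b1.png

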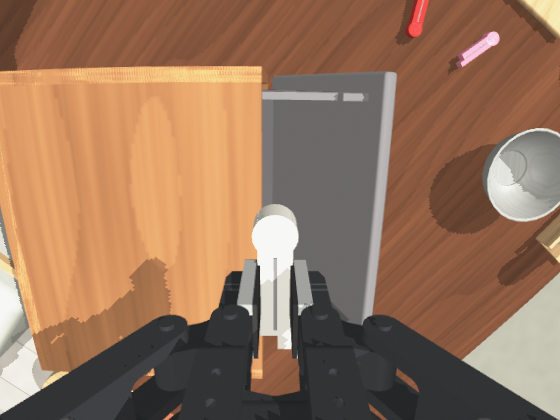

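```bash
python3 - <<'E'
from h import *
np.set_printoptions(precision=4,suppress=True)
z=np.array([0,0,-1.])
n=np.array([.77,.638,0]);n/=np.linalg.norm(n); y=np.array([n[1],-n[0],0])
xx=-y; q=quat(np.stack([xx,np.cross(z,xx),z],1)); H=np.array([.514,-.357,.02])
b0=cv2.imread('pics/b0.png');b1=cv2.imread('pics/b1.png')
for b,rows,cs in((b0,(80,120,160,200,240),(280,330)),(b1,(80,130,180,230,280),(345,410))):
    for r in rows: print(r,cs[0],b[r,cs[0]:cs[1]:1].astype(int).sum(1).tolist())
# camera poses: current = b1; b0 was a pure shift (same orientation)
c1=cam('wrist'); c0=dict(c1); c0['T']=c1['T'].copy(); c0['T'][:3,3]+=.06*n+[0,0,.04]
np.savez('c.npz',T0=c0['T'],T1=c1['T'])
for nm,c,p in[('b0 end',c0,(307.5,73)),('b0 mid',c0,(303.5,207)),('b1 end',c1,(390,73)),('b1 low',c1,(376,235)),('b1 cab',c1,(262,66)),('b1 cab2',c1,(262,200)),('b0 cab',c0,(184,69)),('b0 cab2',c0,(195,270))]:
    w=atz(c,p,.27 if 'cab' in nm else .234); print(nm,w,'n,y',(w-H)@n,(w-H)@y)
print(tri([ray(c0,(307.5,73)),ray(c1,(390,73))]),tri([ray(c0,(184,69)),ray(c1,(262,66))]))
E
```

```text
80 280 [336, 336, 335, 335, 336, 336, 337, 336, 334, 336, 336, 333, 333, 337, 334, 336, 335, 335, 336, 336, 335, 424, 537, 578, 593, 613, 607, 600, 593, 585, 581, 574, 510, 373, 314, 313, 312, 306, 303, 295, 290, 291, 306, 309, 305, 307, 305, 302, 298, 299]
120 280 [339, 337, 336, 338, 335, 336, 333, 334, 336, 337, 334, 336, 335, 336, 336, 333, 336, 334, 333, 335, 427, 538, 574, 595, 607, 599, 595, 590, 584, 576, 564, 478, 338, 333, 329, 321, 318, 315, 314, 314, 312, 308, 306, 304, 314, 322, 320, 317, 321, 326]
160 280 [337, 336, 336, 335, 336, 336, 336, 336, 336, 336, 336, 336, 336, 338, 336, 336, 337, 335, 345, 433, 535, 573, 598, 599, 595, 590, 581, 577, 579, 529, 375, 303, 298, 299, 294, 280, 290, 305, 312, 314, 314, 315, 314, 309, 304, 303, 310, 314, 319, 328]
200 280 [336, 336, 336, 339, 337, 336, 336, 335, 335, 336, 336, 336, 339, 336, 336, 336, 336, 360, 447, 531, 574, 599, 599, 590, 580, 579, 574, 559, 466, 348, 313, 315, 314, 316, 313, 314, 315, 312, 313, 316, 314, 305, 302, 312, 313, 306, 298, 289, 288, 294]
240 280 [741, 741, 741, 741, 741, 741, 741, 741, 741, 741, 741, 7
[... 1966 characters left out ...]
0.234 ] n,y 0.08529135780092034 0.0001727576336335132
b1 end [ 0.5033 -0.2111  0.234 ] n,y 0.08482685666588373 -0.11918425771856003
b1 low [ 0.5868 -0.3122  0.234 ] n,y 0.08459702421631045 0.011977092373948728
b1 cab [ 0.4287 -0.2698  0.27  ] n,y -0.01002709619138914 -0.12158699148761798
b1 cab2 [ 0.4864 -0.3406  0.27  ] n,y -0.01080420555048927 -0.030241013577381237
b0 cab [ 0.4282 -0.27    0.27  ] n,y -0.010546718955044117 -0.12175917556707484
b0 cab2 [ 0.5346 -0.4018  0.27  ] n,y -0.01272905485618408 0.04758069547547365
(array([ 0.5043, -0.2098,  0.2286]), [0.00017560694792514357, 0.00017560694792510706]) (array([ 0.4288, -0.2697,  0.2726]), [9.341479202589743e-05, 9.341479202593775e-05])
```

```bash
cat >> h.py <<'E'
n=np.array([.77,.638,0]);n/=np.linalg.norm(n); y=np.array([n[1],-n[0],0]); H=np.array([.514,-.357,.02])+.0065*y
def pose(L,t,d):  # tool on the rim at lean L, TCP d above the edge along the panel
    up=np.sin(L)*n+np.cos(L)*np.array([0,0,1.]); z=-up; x=-y
    return (H+(.23+d)*up+t*y).tolist(), quat(np.stack([x,np.cross(z,x),z],1))
E
python3 - <<'E'
from h import *
np.set_printoptions(precision=4,suppress=True)
z=np.array([0,0,-1.]);x=-y;q=quat(np.stack([x,np.cross(z,x),z],1))
D=H+.039*n-.005*y; D[2]=.268
arm.move_linear((D+[0,0,.06]).tolist(),q,vel=.25)
print(arm.move_linear(D.tolist(),vel=.12,f_stop=8))
arm.gripper_to(.032); arm.wait(.2)
print(arm.read_state()['width'])
arm.move_linear((D+[0,0,.09]).tolist(),vel=.25)
c=cam('wrist');cv2.imwrite('pics/d0.png',c['img']);print(arm.read_state()['time'],arm.read_state()['gripper_force'])
for d in(.09,.0,-.004): print([arm.inverse_kinematics(*pose(L,-.07,d)) is not None for L in(.379,.6,.785,.82)])
E
```

```text
False
0.03206595548970266
18.8583 0.0
[True, False, False, False]
[True, True, True, True]
[True, True, True, True]
```

View pics/d0.png

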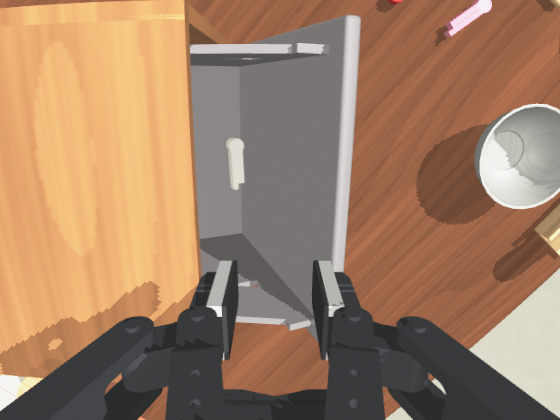

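The snapped clip lies on the bin floor at (236,163). Next I grip the top edge and tip the front out.

```bash
python3 - <<'E'
from h import *
np.set_printoptions(precision=4,suppress=True)
L0=.379;t=-.07
def st(m):
    s=arm.read_state();print(m,round(s['time'],2),round(s['width'],4),round(s['gripper_force'],1),np.array(s['wrist_force']),np.array(s['tool_pos']))
arm.gripper_to(.055)
arm.movep(*pose(L0,t,.06));st('pre')
print(arm.move_linear(pose(L0,t,-.003)[0],vel=.1,f_stop=8));st('at')
arm.gripper_to(0);st('grip')
for L in np.linspace(L0,.785,8)[1:]:
    p,q=pose(L,t,-.003); print(arm.move_linear(p,q,vel=.08,f_stop=60)); st(round(L,3))
arm.wait(.7);st('end')
for m in('scene','top','wrist'):
    c=cam(m);cv2.imwrite(f'pics/e_{m}.png',c['img']); d=arm.landmark_of(m,'bin_rim'); print(m,d[:1],proj(c,H+.23*np.array([*(n[:2]*.707),.707])))
E
```

```text
pre 19.75 0.0551 0.0 [ 0.2078 -0.4082  0.0546] [ 0.5566 -0.2383  0.2886]
False
at 20.53 0.0556 0.0 [-0.4386  0.1275  0.7431] [ 0.5381 -0.2551  0.232 ]
grip 21.0 0.0107 60.1 [2.2141 1.3451 3.7525] [ 0.5385 -0.2543  0.2313]
False
0.437 21.32 0.0108 62.2 [2.7856 1.1673 4.7304] [ 0.5484 -0.2463  0.2259]
False
0.495 21.63 0.0105 62.5 [2.4002 0.2606 6.5447] [ 0.5575 -0.2389  0.22  ]
False
0.553 21.95 0.0105 62.8 [ 3.3931 -1.3953  6.7578] [ 0.5663 -0.2318  0.2134]
False
0.611 22.27 0.0104 63.1 [ 4.0145 -0.8371  5.9399] [ 0.5747 -0.2249  0.2062]
False
0.669 22.58 0.0107 63.4 [ 4.6883 -2.0667  7.9356] [ 0.5829 -0.2183  0.1983]
False
0.727 22.9 0.0105 63.7 [ 5.2637 -2.2164  7.7465] [ 0.5907 -0.2119  0.1899]
False
0.785 23.22 0.0105 63.9 [ 6.1038 -3.1064  8.9125] [ 0.5981 -0.2059  0.1809]
end 23.92 0.0108 63.9 [ 6.4522 -2.779   8.6229] [ 0.5976 -0.2063  0.1816]
scene [{'xy': [214.3, 289.0], 'score': 0.75}] [214.8712 286.7898]
top [] [400.0979 178.719 ]
wrist [] [279.4219 433.5163]
```

View pics/e_scene.png

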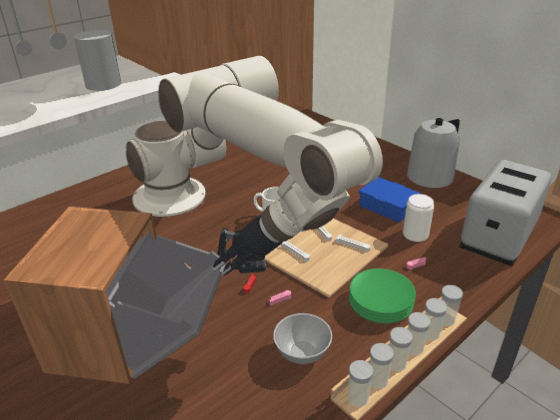

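View pics/e_wrist.png

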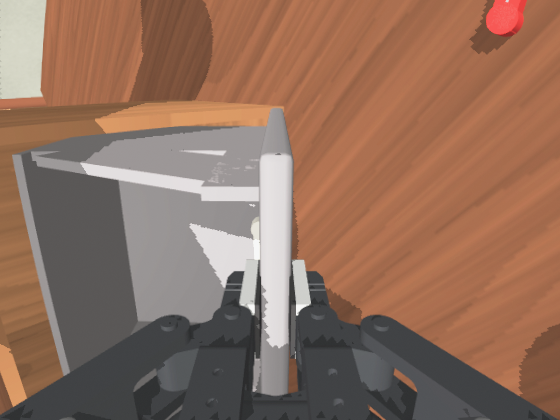

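The panel is pinched between the pads and leaning about 45°: the rim is at scene (214,289), against (215,287) predicted. The clip is in the bucket at wrist (257,230), clear of the fingers.

```bash
python3 -c "
from plant import arm
print(arm.sign_off())"
```

```text
the job is handed in; nothing more can be done
None
```

I dropped the snapped clip into the bin and handed the job in with the gripper holding the bin's front by its top edge at about 45°; the verdict was not shown to me.

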